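Tip the tall carton onto the scan window and ring it up

ROBOT

A 6-joint arm with a two-finger parallel gripper is mounted at the origin on the work surface. World frame = base frame: x ahead of the robot, y to its left, z up, the work surface at z = 0. Lengths are in m, angles in rad, forces in N, time in s.
With the tool pointing down it reaches from about 0.325 to 0.9 m from the base axis. Payload 6.1 kg.
Tool frame: the origin (TCP) lies midway between the tips of the shut fingers; the grasp point (between the pads) lies 19 mm behind it; z points along the fingers, y is the line along which they close (so a half turn about z gives the same grasp; the last joint's range is limited). The gripper opens to 85 mm and grips with 20 to 120 N. Pads are 22 mm wide; open, the fingers measure 114 mm over their backs; the gripper's body (76 mm by 85 mm) begins 54 mm behind the grasp point. The pads swing forward as they close: fully open they stand 13 mm farther back than shut.
Start: joints at [-1.335, 0.22, 1.526, -0, 1.395, -0.126], TCP at [0.221, -0.585, 0.231] pointing down, gripper open.
Joint ranges: [-2.98, 2.98], [-0.91, 2.08], [0.09, 2.57], [-1.24, 4.39], [0.2, 2.65], [-2.68, 2.68]. Speed limits (rad/s): [2.57, 2.57, 3.01, 3.14, 3.14, 3.14].

INTERFACE

Orientations are given as [roll, pitch, yaw] about the fixed x, y, z axes, in that order (R = Rz(yaw) Ry(pitch) Rx(roll)).
In Python, from plant import movep, move_l, set_joints, gripper_to, hold, inverse_kinematics, observe, get_image, get_calibration, Unreachable, job_done gives the robot as it stands. Calls block until the motion is done:
- movep(position, orientation): joint-space move of the TCP to a pose.
- move_l(position, feed=0.15, rotation=None, max_force=None): straight line of the TCP; rotation=None keeps the orientation; feed is the mean speed in m/s. With max_force (N) it stops when the force on the tool has changed by that much, and returns True; else False.
- set_joints(angles): joint-space move.
- gripper_to(opening, f_grip=None): finger opening in m; f_grip is the grip in N (None keeps the last); returns when the fingers have stopped.
- hold(seconds).
- inverse_kinematics(position, orientation): joint angles nearest the present ones, or None.
- observe(): the state.
- get_image(name): name is "scene" or "top" or "wrist"; returns (picture, depth): 400x640x3 uint8, red, green, blue; 400x640 float32, m along the optical axis (not along the pixel's ray), 0 where there is no reading.
- get_calibration(name): a dict with "intrinsics" (3x3 intrinsics, pixels), "dist_coeffs" ([k1, k2, p1, p2, k3] as OpenCV has them; the pictures are not rectified), "world_from_camera" (4x4, takes a point from camera to world coordinates). Camera axes: x right, y down, z forward; pixel columns grow to the right and rows downward; lengths in m; the calibration is good to about 2 mm. A picture is of the moment at which its call begins: read the wrist's pose just before it. get_calibration takes no time and is no camera call; for the wrist camera it gives the pose at the moment of the call.
A pose or a line that the arm cannot do raises Unreachable and nothing moves.
- job_done(): hands the job in; it is judged then, once.
The state is a dict: "time_s": time; "q": joint angles; "joint_velocities": joint speeds; "joint_torque": joint torques, N m; "eef_pos": TCP position; "tcp_rot": TCP orientation; "ft_force": force on the tool from outside, world axes, zero at the start; "torque": the same for the moment, N m; "opening": finger opening in m; "grasp_force": force on a finger pad.
Only numpy, scipy, OpenCV 4.12 (cv2) and the standard library are available. Lean on these libraries where they do the work, as an engineer would, in place of code of your own. Each camera call takes 0.05 s, during which the arm holds its last target. There are 200 camera calls.

TASK

At the car wash shop's counter, push the standing tall carton over near its top so that it falls flat on its broad face and lies wholly inside the metal frame of the dark scan window let into the counter. Once it lies still there, press the chrome button on the black dome fully down and let it go, not before. Only push the carton, never pick it up or carry it, and leave everything else on the counter where it stands.

Things in the scene. Friction and masses are not known exactly. Their poses are not given: they have to be found in the camera images.
- carton: the tall cardboard carton with a pale paper band, the tallest loose thing: 45 thick (x) x 80 wide (y) x 150 high (z), about 220 g. It stands upright across the window's -x end, its broad +x face turned to the window's +x within 7 degrees: the way it is to fall. Origin: centre of its underside. Pushed in its upper third it tips about its lower edge and falls by itself once its top has moved about 50.
- carton_center (a point): middle of the carton, half-way up (75 above its underside)
- foot_left (a point): corner of the carton's +x broad face: lower end, its +y side
- foot_right (a point): the same face: lower end, its -y side
- top_left (a point): the same face: upper end, its +y side
- top_right (a point): the same face: upper end, its -y side
- window: scan window: dark glass flush with the counter, 230 long (its x) x 150 wide (its y) inside a flat aluminium frame line 6 wide, flush too. Origin: its centre. The carton starts at the -x end, its +x face 25 to 55 inside the glass, and falls towards +x.
- chrome_button (a joint): how far the chrome button on top of the dome is pressed: 0 up, 0.006 m fully down; springs back, about 5 N to push fully down
- chrome_button_top (a point): centre of the top face of the chrome button, a disc 34 across that is pressed straight down; it crowns the fixed matte black dome, 112 across, 48 high without the button
- stone_a: one of three pebble-shaped ceramic scent stones (this one sage), 58 across, 24 high; bystander. Origin: centre of its underside.
- stone_b: scent stone as the others (cream); bystander. Origin: centre of its underside.
- stone_c: scent stone as the others (slate); bystander. Origin: centre of its underside.
- phone_mount: brushed aluminium phone mount on a round foot 60 across, 91 high; bystander. Origin: centre of its underside.
- bead_jar: corked glass jar of wooden beads, 76 across, 90 high; bystander. Origin: centre of its underside.
- short_carton: the short carton, 50 x 70, 95 high, standing; bystander. Origin: centre of its underside.
- spray_can: aluminium can, 52 across, 125 high; bystander. Origin: centre of its underside.

How it is judged:
By the outcome, as a careful person would: the job done as asked, in the order asked, and still so for the second after the job is handed in, with the robot touching nothing.
It also fails if it takes over 42 s, if anything falls off the work surface, if the arm or the gripper's body presses on something with over 40 N, if the wrist force passes 120 N, or if a joint passes its speed limit or range.

## Working session

There is one attempt and no reset: what is moved stays moved. The work goes in short steps, each a Python script; the robot and the scene stay as the last script left them, time stands still between calls to the robot, and variables do not carry over. Pictures are saved under pics/ and viewed, at most 10 in all, crops included, and the job is handed in when it is done.

```bash
mkdir -p pics; cat > h.py <<'E'
import numpy as np, cv2
from plant import *
def snap(n):
    c=get_calibration(n); im,d=get_image(n); return im,d,c
def pts(uv,d,c):
    uv=np.asarray(uv,float).reshape(-1,2)
    n=cv2.undistortPoints(uv.reshape(-1,1,2),np.array(c["intrinsics"]),np.array(c["dist_coeffs"])).reshape(-1,2)
    return n
def depthpts(uv,d,c):
    n=pts(uv,d,c); uv=np.asarray(uv,int).reshape(-1,2); z=d[uv[:,1],uv[:,0]]
    p=np.c_[n*z[:,None],z]; T=np.array(c["world_from_camera"]); return p@T[:3,:3].T+T[:3,3]
def plane(uv,c,h=0):
    n=pts(uv,None,c); T=np.array(c["world_from_camera"]); r=np.c_[n,np.ones(len(n))]@T[:3,:3].T; o=T[:3,3]
    return o+r*((h-o[2])/r[:,2])[:,None]
E
python3 - <<'E'
from h import *
for n in("scene","top"):
    im,d,c=snap(n); cv2.imwrite(f"pics/{n}0.png",im[:,:,::-1]); np.savez(f"{n}0.npz",im=im,d=d,**{k:np.array(v) for k,v in c.items()})
    print(n,np.round(c["world_from_camera"],3).tolist(),(d>0).mean())
print(observe()["time_s"])
E
```

```text
scene [[-0.472, 0.744, -0.473, 1.09], [0.881, 0.404, -0.244, 0.273], [0.01, -0.532, -0.846, 1.037], [0.0, 0.0, 0.0, 1.0]] 0.9959296875
top [[0.025, -0.993, 0.117, 0.394], [-1.0, -0.025, 0.007, -0.007], [-0.004, -0.117, -0.993, 1.552], [0.0, 0.0, 0.0, 1.0]] 0.9959765625
0.1
```

View pics/top0.png

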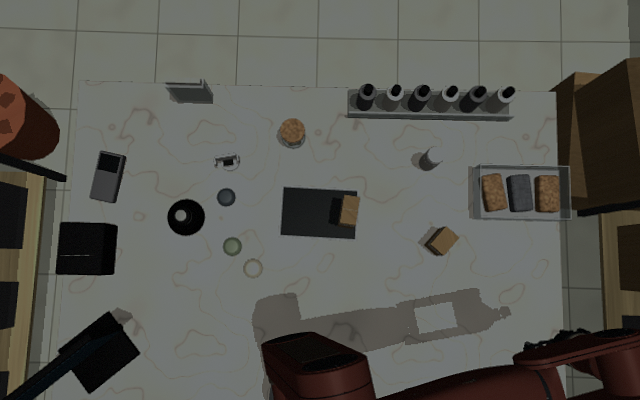

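View pics/scene0.png

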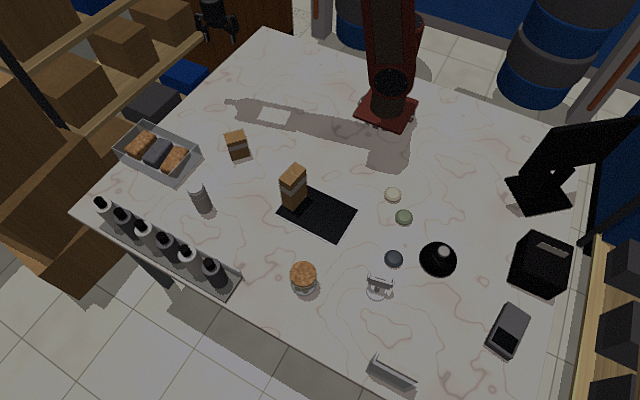

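The top view shows the window at about (281–357, 187–239). The carton stands at its right end (top near (349, 208)) and falls to image left, which is world +y. The dome button is at about (181, 215). The scene view confirms this layout. Next I measure these.

```bash
python3 - <<'E'
from h import *
for n in("top","scene"):
    f=np.load(n+"0.npz"); im,d,c=f["im"],f["d"],f
    H,W=d.shape; uv=np.stack(np.meshgrid(np.arange(W),np.arange(H)),-1).reshape(-1,2)
    P=depthpts(uv,d,c).reshape(H,W,3); g=im.max(2)
    reg=(P[...,0]>.3)&(P[...,0]<.75)&(P[...,1]<.6)&(P[...,1]>-.45)
    dark=((g<70)&reg&(abs(P[...,2])<.012)).astype(np.uint8)
    N,l,s,ce=cv2.connectedComponentsWithStats(dark); k=1+s[1:,4].argmax()
    q=P[l==k][:,:2].astype(np.float32); r=cv2.minAreaRect(q); print(n,"window",r,np.round(cv2.boxPoints(r),4).tolist())
    # objects by height
    ob=(reg&(P[...,2]>.015)).astype(np.uint8)
    N,l,s,ce=cv2.connectedComponentsWithStats(ob)
    for i in range(1,N):
        if s[i,4]>40:
            q=P[l==i]; zt=np.percentile(q[:,2],97); t=q[q[:,2]>zt-.01]
            r=cv2.minAreaRect(t[:,:2].astype(np.float32))
            print(s[i],"zt",zt.round(4),"rect",np.round(r[0],4),np.round(r[1],4),round(r[2],1))
E
```

```text
top window ((0.5485007762908936, -0.016731448471546173), (0.22799348831176758, 0.14900252223014832), 88.26448059082031) [[0.4706000089645386, -0.12839999794960022], [0.6194999814033508, -0.13289999961853027], [0.6263999938964844, 0.0949999988079071], [0.47749999165534973, 0.09950000047683716]]
[286 141  12   7  66] zt 0.0952 rect [0.7476 0.0699] [0.0039 0.0239] 1.9
[419 146  26  25 423] zt 0.1301 rect [ 0.5542 -0.194 ] [0.0444 0.4907] 45.7
[213 153  27  13 222] zt 0.0933 rect [0.5644 0.125 ] [0.4262 0.0589] 45.6
[115 154  11  39 233] zt 0.0465 rect [0.5193 0.312 ] [0.6806 0.0739] 62.4
[217 188  18  18 242] zt 0.029 rect [0.4899 0.1496] [0.3627 0.0515] 50.4
[338 194  22  34 561] zt 0.1554 rect [ 0.4832 -0.0764] [0.0611 0.2177] 67.6
[167 199  37  36 998] zt 0.0721 rect [0.4659 0.2005] [0.4382 0.0445] 72.8
[ 99 223  18  52 689] zt 0.102 rect [0.4429 0.3018] [0.1438 0.6077] 4.3
[425 226  34  30 614] zt 0.1012 rect [ 0.4179 -0.2177] [0.0781 0.4175] 17.0
[223 237  19  19 240] zt 0.0292 rect [0.4381 0.244 ] [0.0481 0.0468] 65.2
[244 259  18  19 258] zt 0.0282 rect [0.3928 0.1009] [0.0523 0.
[... 349 characters left out ...]
2 -0.3796] [0.0556 0.0704] 46.8
[278 162  29  48 964] zt 0.1525 rect [ 0.5467 -0.1036] [0.0461 0.0812] 80.7
[186 180  26  33 532] zt 0.1269 rect [ 0.7128 -0.348 ] [0.0467 0.0487] 53.4
[384 187  17  15 175] zt 0.0259 rect [0.3762 0.1762] [0.0534 0.0501] 86.9
[396 209  17  16 194] zt 0.0259 rect [0.4413 0.2421] [0.0522 0.0526] 62.5
[508 229  25  52 548] zt 0.1007 rect [0.4231 0.5963] [0.1472 0.0073] 0.0
[421 242  36  33 926] zt 0.0699 rect [0.5264 0.3887] [0.0451 0.0419] 33.8
[384 250  19  18 235] zt 0.0256 rect [0.5925 0.2676] [0.0526 0.0527] 70.1
[366 272  29  20 267] zt 0.0911 rect [0.6977 0.2614] [0.0219 0.0715] 10.6
[484 310  19  39 291] zt 0.0454 rect [0.6694 0.5884] [0.0229 0.0776] 89.6
```

```bash
python3 - <<'E'
from h import *
for n in("top","scene"):
    f=np.load(n+"0.npz"); im,d,c=f["im"],f["d"],f
    H,W=d.shape; uv=np.stack(np.meshgrid(np.arange(W),np.arange(H)),-1).reshape(-1,2)
    P=depthpts(uv,d,c).reshape(H,W,3); Z=P[...,2]
    near=lambda x,y,r:np.hypot(P[...,0]-x,P[...,1]-y)<r
    m=near(.525,.389,.055)&(Z>.05)&(Z<.09)&(im.min(2)>60)
    print(n,"button",m.sum(),np.median(P[m],0).round(4),np.ptp(P[m],0).round(4),np.percentile(Z[m],[10,50,90]).round(4))
    m=near(.547,-.104,.07)&(abs(Z-.15)<.006)
    q=plane(np.argwhere(m)[:,::-1],c,.15)[:,:2].astype(np.float32); print("carton",m.sum(),cv2.minAreaRect(q),q.mean(0))
o=observe();print(o["tcp_rot"],o["eef_pos"])
for p in((.537,-.19,.26),(.537,-.17,.135)):
  for y in(80.7,-99.3): print(inverse_kinematics(p,[np.pi,0,np.radians(y)]))
E
```

```text
top button 100 [0.5237 0.3896 0.0696] [0.0297 0.0329 0.0158] [0.0654 0.0696 0.0743]
carton 444 ((0.5447772741317749, -0.10116832703351974), (0.04507068544626236, 0.07983048260211945), 82.15956115722656) [ 0.5445061  -0.10131118]
scene button 99 [0.5256 0.389  0.0686] [0.0393 0.0333 0.0153] [0.0604 0.0686 0.0709]
carton 345 ((0.5474644899368286, -0.10222526639699936), (0.046782780438661575, 0.08246347308158875), 81.42903900146484) [ 0.5480977  -0.10322585]
[-3.13975367e+00 -2.04148316e-04  3.61792160e-01] [ 0.22105674 -0.5839858   0.23026786]
[-0.47849963  0.07055087  1.63923813  0.          1.43180365 -0.316184  ]
None
[-0.4465918   0.16299246  1.78072245  0.          1.19787775 -0.28427617]
None
```

```bash
python3 - <<'E'
from h import *
a=np.radians(81.8); n=np.array([np.cos(a),np.sin(a),0]); c=np.array([.546,-.102,0])
R=[np.pi,0,a]; at=lambda s,z:(c+s*n+[0,0,z]).tolist()
gripper_to(0.04)
movep(at(-.085,.25),R)
move_l(at(-.08,.136),feed=.15)
im,d,k=snap("scene"); cv2.imwrite("pics/scene1.png",im[100:300,180:480,::-1].repeat(2,0).repeat(2,1))
move_l(at(.026,.136),feed=.07)
hold(.4)
print(observe()["time_s"],observe()["ft_force"])
im,d,k=snap("scene"); cv2.imwrite("pics/scene2.png",im[100:300,180:480,::-1].repeat(2,0).repeat(2,1))
E
```

```text
5.475 [-0.2989952   0.36001953  0.54090789]
```

View pics/scene2.png

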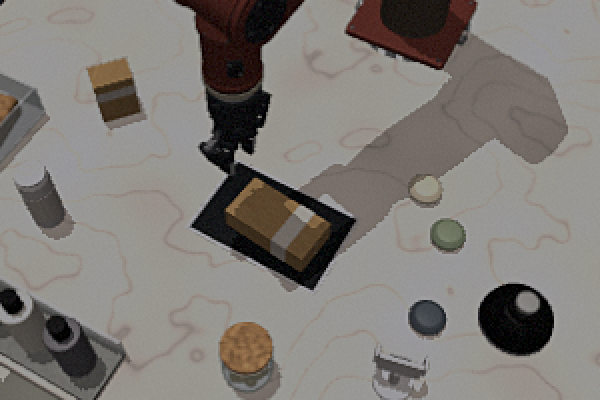

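The carton lies flat on the glass, at crop pixels (225–330, 178–272), with its near corner close to the window's lower edge. I retract and measure the margins.

```bash
python3 - <<'E'
from h import *
p=observe()["eef_pos"]; move_l([p[0],p[1],.25],feed=.2); gripper_to(0)
w=np.array([.5485,-.0175]); a=np.radians(88.2); u=np.array([np.cos(a),np.sin(a)]); v=np.array([-u[1],u[0]])
for n in("top","scene"):
    im,d,c=snap(n); H,W=d.shape; uv=np.stack(np.meshgrid(np.arange(W),np.arange(H)),-1).reshape(-1,2)
    P=depthpts(uv,d,c).reshape(H,W,3); Z=P[...,2]
    m=(abs(P[...,0]-.55)<.12)&(abs(P[...,1]+.01)<.15)&(abs(Z-.045)<.009)
    N,l,s,_=cv2.connectedComponentsWithStats(m.astype(np.uint8)); m=l==1+s[1:,4].argmax()
    q=plane(np.argwhere(m)[:,::-1],c,.045)[:,:2].astype(np.float32); r=cv2.minAreaRect(q); b=cv2.boxPoints(r)-w
    print(n,m.sum(),np.median(Z[m]).round(4),r,"window frame corners",np.round(np.c_[b@u,b@v],4).tolist())
    cv2.imwrite(f"pics/{n}3.png",im[:,:,::-1])
for y in(0,45,90,81.8): print(y,inverse_kinematics([.5245,.389,.12],[np.pi,0,np.radians(y)]))
print(observe()["time_s"])
E
```

```text
top 558 0.0451 ((0.5637275576591492, 0.0372890904545784), (0.06766282767057419, 0.08124500513076782), 81.49645233154297) window frame corners [[0.0264, 0.0308], [0.0169, -0.0499], [0.0841, -0.0578], [0.0936, 0.0229]]
scene 1091 0.0447 ((0.5613816976547241, -0.0057576969265937805), (0.1517941653728485, 0.08524759113788605), 82.08731842041016) window frame corners [[-0.0588, 0.038], [-0.0679, -0.0468], [0.0831, -0.063], [0.0921, 0.0218]]
0 [ 5.17482924e-01  3.80486830e-01  1.54501896e+00 -4.44089210e-16
  1.21608687e+00  2.08827925e+00]
45 [ 5.17482924e-01  3.80486830e-01  1.54501896e+00 -4.44089210e-16
  1.21608687e+00  1.30288109e+00]
90 [ 5.17482924e-01  3.80486830e-01  1.54501896e+00 -4.44089210e-16
  1.21608687e+00  5.17482924e-01]
81.8 [ 5.17482924e-01  3.80486830e-01  1.54501896e+00 -4.44089210e-16
  1.21608687e+00  6.60599923e-01]
6.8083
```

View pics/top3.png

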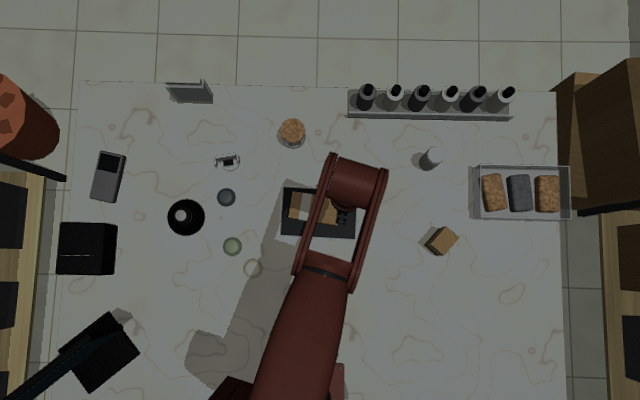

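The carton lies 45 mm high. Its corners reach at most u = 94 of 115 mm and |v| = 63 of 75 mm, so it is well inside the frame. The dome is unobstructed at (186, 217), so I press the button next.

```bash
python3 - <<'E'
from h import *
B=[.5245,.3892]; R=[np.pi,0,np.radians(81.8)]
movep(B+[.14],R); move_l(B+[.082],feed=.1); hold(.2)
f0=observe()["ft_force"][2]
hit=move_l(B+[.055],feed=.02,max_force=14); o=observe(); print(hit,o["eef_pos"],o["ft_force"][2]-f0,o["time_s"])
hold(.3); o=observe(); print(o["eef_pos"],o["ft_force"]-0)
E
```

```text
True [0.5244957  0.38920484 0.06408627] 5.889613205916729 10.4083
[0.52451396 0.38920083 0.06407774] [-1.47618546 -0.68077097  6.60664691]
```

```bash
python3 - <<'E'
from h import *
B=[.5245,.3892]
for z in np.arange(.0635,.0585,-.0005):
    move_l(B+[z],feed=.01); hold(.15); o=observe(); print(round(z,4),o["eef_pos"][2].round(5),o["ft_force"][2].round(2),o["time_s"])
    if o["ft_force"][2]>20: break
hold(.2)
move_l(B+[.16],feed=.1); hold(.3)
P=None
im,d,c=snap("scene"); cv2.imwrite("pics/scene4.png",im[100:300,180:480,::-1].repeat(2,0).repeat(2,1)); print(observe()["time_s"],observe()["ft_force"])
E
```

```text
0.0635 0.06408 5.87 11.1083
0.063 0.06405 7.61 11.5083
0.0625 0.06394 10.93 11.9083
0.062 0.06393 12.6 12.3083
0.0615 0.06388 15.7 12.7083
0.061 0.06384 18.55 13.1083
0.0605 0.06379 21.73 13.5083
15.2 [ 0.53940975  0.53331405 -0.55945123]
```

View pics/scene4.png

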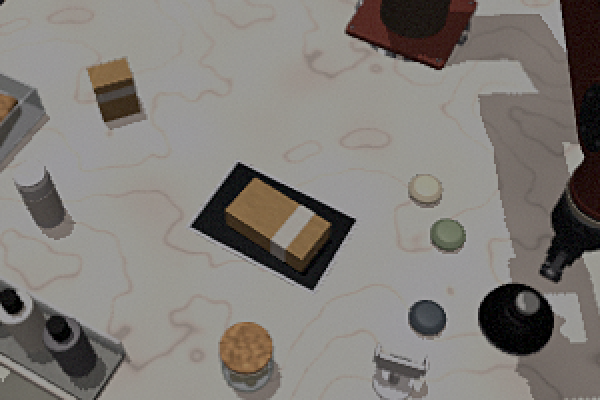

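The button met a hard stop at z = 0.064, about 6 mm below its 0.0695 rest height, and has been let go. The carton is unchanged at (225–330, 178–272) on the glass, and the other things are where they stood.

```bash
python3 -c "
from plant import *
print(job_done())"
```

```text
the job is handed in; nothing more can be done
None
```

The carton was pushed over and lies flat inside the scan window's frame; the chrome button was then pressed to its stop and let go, nothing else looked moved, and I handed the job in just after 15.2 s.

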